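Sort the flint finds into their trays

TASK

Put the finds away by kind: first the grey cobble into the green tray, before touching any flint, then both black flints into the blue tray and both cream flints into the yellow tray. Set every stone down gently (never dropped), the same way up as you found it, flat on the tray floor, and let no stone ever touch another, so that no edge gets chipped. Leave the hand lens and the caliper where they lie, and let go of everything at the end.

Things in the scene. Friction and masses are not known exactly. Their poses are not given: they have to be found in the camera images.
- cobble: the hammerstone: a smooth, rounded mid-grey river cobble, the largest stone, 66 mm (x) by 50 mm (y) by 40 mm high, upright-sided from 12 to 26 mm above its base. Its origin is at the centre of its flat underside (z up, resting on the bench at z = 0); own x is its long axis, own y the short one. Its flanks at own +y and -y are upright there and gently rounded in plan; grip there. Lies free, own x pointing anywhere within 1.5 rad of world +x. Rigid, about 190 g.
- black_core: black flint, the longer angular core, 54 mm (x) by 34 mm (y) by 30 mm high. Its origin is at the centre of its flat underside (z up, resting on the bench at z = 0); own x is its long axis, own y the short one. Two parallel upright flanks face own +y and -y for about 12 mm either side of the middle; grip there. Lies free, own x pointing anywhere within 1.5 rad of world +x. Rigid, about 85 g.
- black_flake: black flint, the squatter angular flake, 48 mm (x) by 40 mm (y) by 24 mm high. Its origin is at the centre of its flat underside (z up, resting on the bench at z = 0); own x is its long axis, own y the short one. Two parallel upright flanks face own +y and -y for about 12 mm either side of the middle; grip there. Lies free, own x pointing anywhere within 1.5 rad of world +x. Rigid, about 60 g.
- cream_nodule: cream flint with one end (+x) ochre brown, the larger rounded nodule, 54 mm (x) by 42 mm (y) by 30 mm high. Its origin is at the centre of its flat underside (z up, resting on the bench at z = 0); own x is its long axis, own y the short one. Two parallel upright flanks face own +y and -y for about 12 mm either side of the middle; grip there. Lies free, own x pointing anywhere within 1.5 rad of world +x. Rigid, about 95 g.
- cream_chip: cream flint with one end (+x) ochre brown, the smaller angular chip, 46 mm (x) by 36 mm (y) by 26 mm high. Its origin is at the centre of its flat underside (z up, resting on the bench at z = 0); own x is its long axis, own y the short one. Two parallel upright flanks face own +y and -y for about 12 mm either side of the middle; grip there. Lies free, own x pointing anywhere within 1.5 rad of world +x. Rigid, about 55 g.
- blue_tray: blue plastic finds tray, open on top, fixed to the bench: 140 mm (own x) by 160 mm (own y) outside, 20 mm high, walls and floor 5 mm thick, so 130 by 150 mm inside with the inner floor 5 mm above the bench. Its origin is at the centre of its underside, on the bench. Stands at one of three places in a row beyond the stones, turned up to 0.2 rad.
- yellow_tray: yellow plastic finds tray, open on top, fixed to the bench: 140 mm (own x) by 160 mm (own y) outside, 20 mm high, walls and floor 5 mm thick, so 130 by 150 mm inside with the inner floor 5 mm above the bench. Its origin is at the centre of its underside, on the bench. Stands at one of three places in a row beyond the stones, turned up to 0.2 rad.
- green_tray: green plastic finds tray, open on top, fixed to the bench: 140 mm (own x) by 160 mm (own y) outside, 20 mm high, walls and floor 5 mm thick, so 130 by 150 mm inside with the inner floor 5 mm above the bench. Its origin is at the centre of its underside, on the bench. Stands at one of three places in a row beyond the stones, turned up to 0.2 rad.
- loupe: bystander: a small folding hand lens, a steel-rimmed lens with an orange handle, 58 mm (own x) by 26 mm by 12 mm high, lying loose among the stones. Origin on its underside, near the middle.
- caliper: bystander: a black caliper with a red slide and a yellow-rimmed white dial, 170 mm long (own x), jaws reaching 49 mm to its own +y, up to 12 mm high, lying loose beyond the trays. Origin at the middle of the beam, on the underside.
Things that resemble listed ones, but are neither listed nor needed, are in the scene too. Leave any pink or turquoise look-alike of the cream_nodule alone.

How it is judged:
By the outcome, as a careful person would: the job done as asked, in the order asked, and still so for the second after the job is handed in, with the robot touching nothing.
It also fails if it takes over 120 s, if anything falls off the work surface, if the arm or the gripper's body presses on something with over 40 N, if the wrist force passes 120 N, or if a joint passes its speed limit or range.

ROBOT

A 7-joint arm with a two-finger parallel gripper is mounted at the origin on the work surface. World frame = base frame: x ahead of the robot, y to its left, z up, the work surface at z = 0. Lengths are in mm, angles in rad, forces in N, time in s.
With the tool pointing down it reaches from about 425 to 875 mm from the base axis. Payload 8.4 kg.
Tool frame: the origin (TCP) lies midway between the tips of the shut fingers; the grasp point (between the pads) lies 19 mm behind it; z points along the fingers, y is the line along which they close (so a half turn about z gives the same grasp; the last joint's range is limited). The gripper opens to 87 mm and grips with 3 to 60 N. Pads are 19 mm wide; open, the fingers measure 117 mm over their backs; the gripper's body (75 mm by 190 mm) begins 51 mm behind the grasp point.
Start: joints at [1.246, 0.333, 0.04, 1.465, -0.013, 1.343, -0.059], TCP at [145.505, -633.476, 222.546] pointing down, gripper open.
Joint ranges: [-2.58, 2.58], [-0.38, 2.09], [-1.3, 1.39], [0.25, 2.4], [-1.5, 4.64], [0.08, 2.09], [-2.65, 2.65]. Speed limits (rad/s): [2.22, 2.22, 2.79, 2.79, 3.14, 3.14, 3.14].

INTERFACE

Orientations are given as a unit quaternion [w, x, y, z].
In Python, from plant import observe, get_image, job_done gives the robot as it stands.
- The arm moves only by the tool apply_moves, never from a script. Its argument "commands" is a list of rows, each a list of 4 numbers: the shift along the tool's x, y, z as a fraction of full scale, then the turn about the tool's z as a fraction of full scale. In form: [[tx, ty, tz, twist], ...]. A call has 1 to 12 rows; each row shifts and turns the commanded pose from where the row before left it, along the tool's axes as they then stand; what a row does not reach is not made up. Full scale, the value 1, is 12 cm for a shift and pi rad for a turn. A row lasts 1/12 s, in which the tool goes at most 41.7 mm and 7.16 degrees, less where a joint would pass 70% of its speed; a pose out of reach is approached as far as the arm can. A call with a number of a shift or a turn outside -1 to 1 is refused whole. A call with a gripper value outside its range is refused whole. "gripper" is the opening, from 0 (shut) to 1 (fully open), set as the call begins (left out, the last holds). The fingers move at their own pace and stop on an object; "newtons" is the grip in N (left out, the last holds). Time passes only in rows, so rows that do not move let the fingers close. It gives the time, the measured TCP pose, the force, the opening and the grip force at its end, in the units of the state.
- observe(): the state, without advancing time (a new reading comes with each control period).
- get_image(name): name is "scene" or "top" or "wrist"; returns a dict with "frame" (480x640x3 uint8, red, green, blue), "fovy" (degrees; the focal length in pixels is half the picture's height over the tangent of half this angle, whatever the lens; pixels are square), "cx", "cy" (the principal point, pixels), "k1" (the pictures are not rectified: a ray, as slopes to the right and down, at radius r is drawn at 1 + k1 r^2 times it, then the intrinsics apply), "R" (3x3) and "t" (3): a world point X has camera coordinates R X + t. Camera axes: x right, y down, z forward; pixel columns grow to the right and rows downward; lengths in mm; the calibration is good to about 2 mm. A picture is of the moment at which its call begins. There is no depth.
- job_done(): hands the job in; it is judged then, once.
The state is a dict: "t": time; "joint_pos": joint angles; "qd": joint speeds; "joint_efforts": joint torques, N m; "position": TCP position; "eef_rot": TCP orientation; "ft_force": force on the tool from outside, world axes, zero at the start; "wrist_torque": the same for the moment, N m; "opening": opening from 0.0 (shut) to 1.0 (fully open); "gripper_force": force on a finger pad.
Only numpy, scipy, OpenCV 4.12 (cv2) and the standard library are available. Lean on these libraries where they do the work, as an engineer would, in place of code of your own. Each camera call takes 0.05 s, during which the arm holds its last target. There are 200 camera calls.

## Working session

There is one attempt and no reset: what is moved stays moved. The work goes in short steps, Python scripts to look and compute and a tool call to move; the robot and the scene stay as the last step left them, time stands still between calls to the robot, and variables do not carry over. Pictures are saved under pics/ and viewed, at most 14 in all, crops included, and the job is handed in when it is done.

Besides the shell and the picture viewer there is one more tool, called after ">>>" as name(argument=value, ...) on one line, values as JSON. apply_moves: Moves the arm, as the interface text tells. Shift numbers are shares of 12 cm and turn numbers shares of pi rad, none past 1 either way. Its arguments: {"type":"object","properties":{"commands":{"type":"array","items":{"type":"array","items":{"type":"number"}}},"gripper":{"type":"number"},"newtons":{"type":"number"}},"required":["commands"]}

```bash
mkdir -p pics; ls
python3 - <<'E'
from plant import observe,get_image
import cv2
o=observe();print(o)
for n in("scene","top","wrist"):
    g=get_image(n);cv2.imwrite(f"pics/a_{n}.png",g["frame"][:,:,::-1]);print(n,g["fovy"],g["cx"],g["cy"],g["k1"],g["R"],g["t"])
E
```

```text
pics
{'t': 0.0, 'joint_pos': array([ 1.24581189,  0.33390452,  0.0398417 ,  1.46630062, -0.01337221,
        1.34335549, -0.05847226]), 'qd': array([-0.00093444, -0.00147729, -0.00168841,  0.00048489,  0.00107096,
        0.00175348,  0.00022197]), 'joint_efforts': array([-1.00074624e-05, -6.56353498e+01,  1.33485328e+00, -4.03790581e+01,
       -5.97855938e-02,  4.49588068e-02,  1.70726762e-04]), 'position': array([ 145.38147033, -633.01462364,  221.64864106]), 'eef_rot': array([-8.36001551e-04,  9.93631445e-01,  1.12675763e-01, -1.60814420e-04]), 'ft_force': array([-0.34003051,  0.05997629, -0.38993852]), 'wrist_torque': array([-0.00080546,  0.03506655, -0.0012679 ]), 'gripper_force': 0.0, 'opening': 0.9988452617746684}
scene 49.85796908161492 319.6926982537122 242.38484348446696 -0.13821263132442407 [[-0.80779846  0.58926566 -0.01508752]
 [ 0.41327874  0.5479237  -0.72731032]
 [-0.42031218 -0.59375551 -0.68614289]] [ 467.29885509 -201.71348381 1306.00052534]
top 45.01848507931356 324.91660560122415 245.3371546718527 -0.11323335335784768 [[ 0.00364313 -0.99997369  0.00627326]
 [-0.98698778 -0.00460414 -0.16072935]
 [ 0.16075401 -0.00560607 -0.98697858]] [ -4.8074804  564.43854005 952.19133029]
wrist 64.17138345240909 320.95933925926363 238.60576751130495 -0.024792862407783816 [[ 2.23620623e-01 -9.74675975e-01 -7.49327049e-04]
 [-9.38308501e-01 -2.15484728e-01  2.70450530e-01]
 [-2.63763102e-01 -5.97752159e-02 -9.62733582e-01]] [-650.66369746  -32.4018856   389.24070969]
```

View pics/a_top.png

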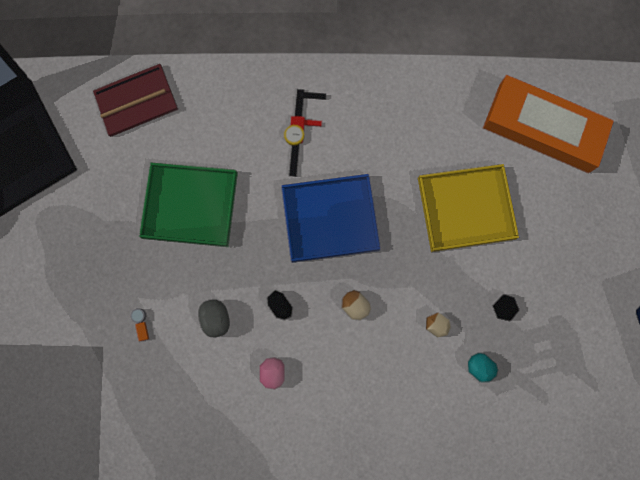

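View pics/a_scene.png

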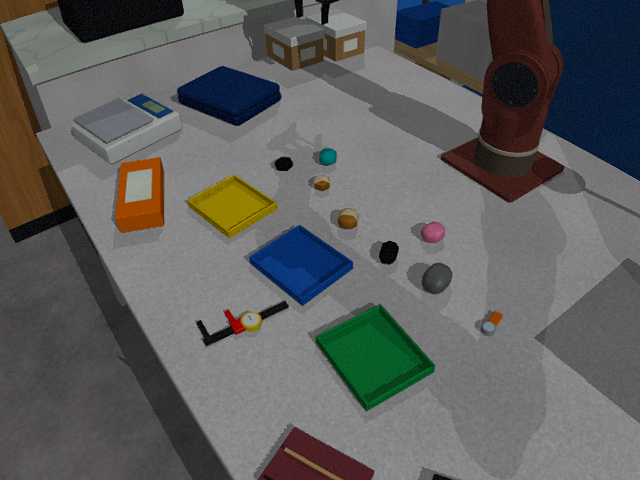

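Top view: cobble (213,318), black flints (280,305) and (506,307), cream flints (356,305) and (438,324). The look-alikes are pink (272,373) and turquoise (483,367). Trays are green (189,205), blue (331,218) and yellow (468,208), the loupe is at (141,325) and the caliper at (297,133).

```bash
cat > h.py <<'E'
import numpy as np, cv2
from plant import observe,get_image
def K(g):
    f=240/np.tan(np.radians(g["fovy"]/2)); return np.array([[f,0,g["cx"]],[0,f,g["cy"]],[0,0,1.]])
def rays(g,p):
    # radial model with k1 (forward: ideal -> drawn)
    u=cv2.undistortPoints(np.float64(p).reshape(-1,1,2),K(g),np.array([g["k1"],0,0,0.])).reshape(-1,2)
    R=np.array(g["R"]);d=np.c_[u,np.ones(len(u))]@R; return -R.T@np.array(g["t"]),d
def plane(g,p,z):
    c,d=rays(g,p); return c+d*((z-c[2])/d[:,2])[:,None]
def tri(g1,p1,g2,p2):
    out=[]
    c1,D1=rays(g1,p1);c2,D2=rays(g2,p2)
    for a,b in zip(D1,D2):
        s=np.linalg.lstsq(np.c_[a,-b],c2-c1,rcond=None)[0]
        q,r=c1+a*s[0],c2+b*s[1]; out.append(np.r_[(q+r)/2,np.linalg.norm(q-r)])
    return np.array(out)
def proj(g,X):
    R=np.array(g["R"]); return cv2.projectPoints(np.float64(X).reshape(-1,1,3),cv2.Rodrigues(R)[0],np.float64(g["t"]),K(g),np.array([g["k1"],0,0,0.]))[0].reshape(-1,2)
def masks(g):
    h=cv2.cvtColor(g["frame"],cv2.COLOR_RGB2HSV);H,S,V=[h[:,:,i].astype(int) for i in range(3)]
    m=dict(green=(H>45)&(H<80)&(S>120),blue=(H>105)&(H<125)&(S>130)&(V>50),yellow=(H>22)&(H<32)&(S>170),
      black=(V<32)&(S<120),cream=(H>5)&(H<30)&(S>50)&(S<190)&(V>60),grey=(V<74)&(S<60))
    return {k:cv2.morphologyEx(v.astype(np.uint8)*255,cv2.MORPH_OPEN,np.ones((3,3))) for k,v in m.items()}
def blobs(mask,amin,amax=1e9):
    cs=cv2.findContours(mask,cv2.RETR_EXTERNAL,cv2.CHAIN_APPROX_NONE)[0]
    return [c for c in cs if amin<cv2.contourArea(c)<amax]
def cen(c):
    m=cv2.moments(c);return np.array([m["m10"],m["m01"]])/m["m00"]
E
python3 - <<'E'
from h import *
np.set_printoptions(precision=1,suppress=True)
T,S=get_image("top"),get_image("scene")
for p in[(213,318),(220,310),(175,320),(250,320),(175,380),(110,300)]:print(p,T["frame"][p[1],p[0]])
mt,ms=masks(T),masks(S)
for k in("green","blue","yellow"):
    P=[]
    for g,m in((T,mt),(S,ms)):
        c=max(blobs(m[k],1000),key=cv2.contourArea);hl=cv2.convexHull(c)
        q=cv2.approxPolyN(hl,4,ensure_convex=True).reshape(-1,2).astype(float);P.append(q)
    # match by projecting top corners at z=20 into the scene
    pr=proj(S,plane(T,P[0],20));o=[np.argmin(np.linalg.norm(P[1]-x,axis=1)) for x in pr]
    t=tri(T,P[0],S,P[1][o]);print(k,o);print(t, t.mean(0))
for k,a in(("black",60),("cream",60)):
    for n,g,m in(("T",T,mt),("S",S,ms)):
        for c in blobs(m[k],a,1500):print(k,n,cen(c),cv2.contourArea(c),plane(g,[cen(c)],14)[0])
E
```

```text
(213, 318) [68 69 67]
(220, 310) [54 56 53]
(175, 320) [135 132 131]
(250, 320) [93 92 92]
(175, 380) [122 120 119]
(110, 300) [115 113 113]
green [np.int64(2), np.int64(3), np.int64(0), np.int64(1)]
[[709.1 157.8  12.7   1.7]
 [567.6 172.3  18.3   3.2]
 [581.1 335.1  13.3   7.1]
 [724.  322.1  10.2   2.3]] [645.4 246.8  13.6   3.6]
blue [np.int64(3), np.int64(0), np.int64(1), np.int64(2)]
[[562.  -97.9  22.7   0.3]
 [537.3  61.3  12.9  11.3]
 [680.   79.3   7.6   4.5]
 [703.8 -82.2  13.3   5. ]] [620.8  -9.9  14.1   5.3]
yellow [np.int64(3), np.int64(0), np.int64(1), np.int64(2)]
[[ 583.9 -352.1   19.4    0.4]
 [ 555.5 -187.7   12.9   13. ]
 [ 699.1 -171.8    4.4    5.5]
 [ 726.2 -333.6   12.3    5. ]] [ 641.2 -261.3   12.3    6. ]
black T [505.8 307.6] 385.0 [ 459.3 -323.8   14. ]
black T [279.3 304.8] 414.5 [463.6  76.8  14. ]
black T [293.7 160.3] 140.5 [726.7  54.9  14. ]
black T [304.9  99.4] 191.0 [845.7  35.8  14. ]
cream T [437.4 324.6] 397.5 [ 429.8 -200.4   14. ]
cream T [355.3 304.8] 555.5 [464.2 -56.3  14. ]
cream T [132.6 102.6] 228.5 [840.9 361.5  14. ]
cream S [311.4 463.9] 275.5 [844.  343.7  14. ]
cream S [ 13.4 221.3] 61.0 [1088.8 -525.1   14. ]
cream S [349.3 212.3] 97.5 [444.5 -71.1  14. ]
cream S [321.5 178.2] 68.5 [ 418.1 -212.2   14. ]
cream S [ 8.7 77.4] 285.5 [  945.  -1427.3    14. ]
cream S [294.7  58.3] 157.0 [  74.3 -838.1   14. ]
cream S [438.1  64.2] 1247.5 [-289.5 -504.1   14. ]
cream S [349.3  45.5] 618.0 [-146.8 -811.1   14. ]
cream S [15.   8.2] 343.0 [  768.8 -2361.7    14. ]
```

>>> apply_moves(commands=[[0,0,0,0.036],[0,0,0,0.036],[0.23,-0.23,0,0],[0.23,-0.23,0,0],[0.23,-0.23,0,0],[0.23,-0.23,0,0],[0.23,-0.23,0,0],[0.23,-0.23,0,0],[0.23,-0.23,0,0],[0.23,-0.23,0,0],[0.23,-0.23,0,0],[0.23,-0.23,0,0]])

```text
t: 1.25
position: [422.6, -356.1, 222.8]
eef_rot: [0.0, 1.0, -0.0, 0.0]
ft_force: [0.2, -0.1, 0.0]
opening: 0.999
gripper_force: 0.0
```

>>> apply_moves(commands=[[0.2,-0.25,0,0],[0.2,-0.25,0,0],[0.2,-0.25,0,0],[0.1,-0.25,0,0],[0,0,0,0],[0,0,0,0],[0,0,0,0]])

```text
t: 1.83
position: [505.3, -238.3, 222.5]
eef_rot: [0.0, 1.0, -0.0, -0.0]
ft_force: [-0.2, -0.4, -0.2]
opening: 1.001
gripper_force: 0.0
```

```bash
cat >> h.py <<'E'
import pickle
def snap(name,cam="wrist"):
    g=get_image(cam);cv2.imwrite(f"pics/{name}.png",g["frame"][:,:,::-1]);pickle.dump(g,open(name+".pkl","wb"));return g
def load(n): return pickle.load(open(n+".pkl","rb"))
E
python3 -c "
from h import *
snap('w1');snap('t1','top');snap('s1','scene');print(observe()['position'])"
```

```text
[ 504.94641787 -239.12392492  222.49793849]
```

>>> apply_moves(commands=[[0,-0.32,0,0],[0,-0.32,0,0],[0,-0.32,0,0],[0,-0.32,0,0],[0,-0.32,0,0],[0,-0.32,0,0],[0,-0.32,0,0],[0,-0.32,0,0],[0,-0.32,0,0],[0,0,0,0],[0,0,0,0],[0,0,0,0]])

```text
t: 2.98
position: [506.1, 106.5, 222.5]
eef_rot: [0.0, 1.0, -0.001, -0.0]
ft_force: [0.7, -0.7, -0.5]
opening: 1.001
gripper_force: 0.0
```

```bash
python3 -c "
from h import *
snap('w2');print(observe()['position'])"
```

```text
[506.12253928 105.97045919 222.44441011]
```

View pics/w1.png

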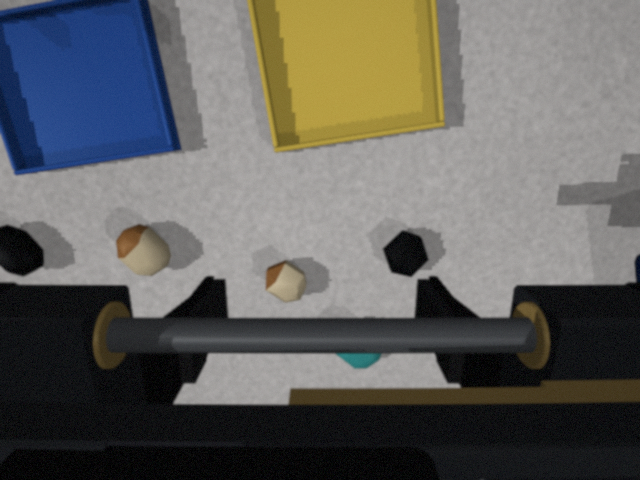

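View pics/w2.png

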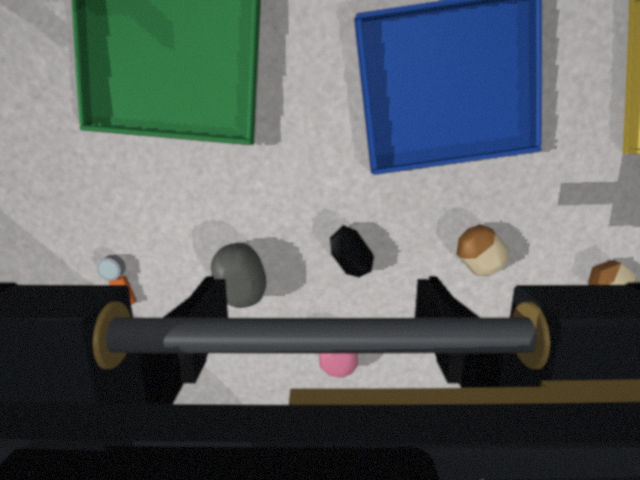

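w1 shows the flake at (405,253), chip (286,280), nodule (144,249) and core (17,249). w2 shows the cobble at (240,273), core (352,251), nodule (483,250), and the loupe at (115,275). The longer black piece is the core and the squat hexagon is the flake. The cream pieces have ochre ends, and pink and teal are excluded.

```bash
cat >> h.py <<'E'
def stone(g,seed,kind,win=45):
    h=cv2.cvtColor(g["frame"],cv2.COLOR_RGB2HSV);H,S,V=[cv2.medianBlur(h[:,:,i],3).astype(int) for i in range(3)]
    m={"black":V<42,"grey":(V>30)&(V<82)&(S<70),"cream":(H>5)&(H<28)&(S>45)}[kind].astype(np.uint8)*255
    w=np.zeros_like(m);x,y=map(int,seed);w[max(0,y-win):y+win,max(0,x-win):x+win]=255
    m=cv2.morphologyEx(m&w,cv2.MORPH_OPEN,np.ones((5,5) if kind=="grey" else (3,3)))
    b=[c for c in blobs(m,30)]
    return min(b,key=lambda c:np.linalg.norm(cen(c)-seed))
def shape(g,c,z):
    """hull on plane z: area centroid, width table"""
    P=plane(g,c.reshape(-1,2),z)[:,:2]; hl=cv2.convexHull(P.astype(np.float32)).reshape(-1,2)
    q=cen(hl.reshape(-1,1,2)); a=np.radians(np.arange(-90,90,2)); n=np.c_[-np.sin(a),np.cos(a)]  # a = own x dir
    w=np.ptp(hl@n.T,axis=0); return q,np.degrees(a),w,hl
E
python3 - <<'E'
from h import *
np.set_printoptions(precision=1,suppress=True)
g={k:load(k) for k in("w1","w2","t1","s1")}
L=[("cobble","grey",20,("w2",(238,272)),("t1",(213,318)),40),("core","black",15,("w2",(352,251)),("t1",(280,305)),40),("flake","black",12,("w1",(405,253)),("t1",(506,307)),32),
("nodule","cream",15,("w2",(483,250)),("t1",(356,305)),45),("nodule","cream",15,("w1",(144,249)),("t1",(356,305)),45),("chip","cream",13,("w1",(286,280)),("t1",(438,324)),40)]
for n,k,z,(v,s),(v2,s2),win in L:
    c=stone(g[v],s,k,win);c2=stone(g[v2],s2,k,25)
    q,a,w,hl=shape(g[v],c,z);q2,a2,w2_,_=shape(g[v2],c2,z)
    t=tri(g[v],[cen(c)],g[v2],[cen(c2)])[0]
    i=w.argmin();print(n,v,"bb",cv2.boundingRect(c),"w",q,"top",q2,"tri",t,"min w %.1f at %.0f, max %.1f at %.0f; top min %.1f at %.0f max %.1f at %.0f"%(w[i],a[i],w.max(),a[w.argmax()]-90,w2_.min(),a2[w2_.argmin()],w2_.max(),a2[w2_.argmax()]-90))
    ap=cv2.approxPolyDP(hl.reshape(-1,1,2),3,True).reshape(-1,2);e=np.roll(ap,-1,0)-ap
    print("  edges len/dir",np.c_[np.hypot(*e.T),np.degrees(np.arctan2(e[:,1],e[:,0]))%180].round(0).tolist())
E
```

```text
cobble w2 bb (221, 243, 45, 62) w [443.7 181.4] top [439.5 190.2] tri [439.9 186.4   2.5  11.8] min w 33.6 at 22, max 67.0 at -166; top min 51.2 at 20 max 66.8 at -148
  edges len/dir [[10.0, 114.0], [5.0, 165.0], [60.0, 21.0], [5.0, 90.0], [21.0, 138.0], [20.0, 178.0], [32.0, 27.0], [17.0, 86.0]]
core w2 bb (333, 227, 40, 49) w [462.3  74. ] top [463.4  76.6] tri [463.5  75.5  18.8   2. ] min w 32.6 at 36, max 54.1 at -156; top min 31.4 at 36 max 51.8 at -150
  edges len/dir [[13.0, 136.0], [19.0, 0.0], [26.0, 37.0], [14.0, 85.0], [10.0, 124.0], [15.0, 174.0], [31.0, 35.0], [14.0, 72.0]]
flake w1 bb (385, 232, 42, 43) w [ 458.9 -326.1] top [ 459.8 -324.2] tri [ 459.6 -325.1   12.1    1.9] min w 38.4 at 20, max 46.6 at -166; top min 38.9 at -46 max 44.2 at -40
  edges len/dir [[27.0, 142.0], [23.0, 24.0], [19.0, 80.0], [24.0, 144.0], [21.0, 21.0], [20.0, 71.0]]
nodule w2 bb (457, 225, 51, 50) w [463.8 -58.1] top [464.5 -56.2] tri [464.6 -56.4  17.4   1.4] min w 42.6 at 44, max 57.8 at -122; top min 41.0 at 42 max 52.4 at -120
  edges len/dir [[13.0, 142.0], [17.0, 2.0], [31.0, 48.0], [14.0, 90.0], [13.0, 122.0], [11.0, 153.0], [11.0, 7.0], [25.0, 40.0], [14.0, 64.0], [15.0, 106.0]]
nodule w1 bb (116, 225, 54, 50) w [463.8 -58.1] top [464.5 -56.2] tri [463.9 -56.6  12.4   1.1] min w 47.9 at 42, max 55.5 at -114; top min 41.0 at 42 max 52.4 at -120
  edges len/dir [[15.0, 110.0], [11.0, 139.0], [18.0, 172.0], [26.0, 41.0], [17.0, 86.0], [22.0, 126.0], [11.0, 168.0], [29.0, 33.0], [15.0, 74.0]]
chip w1 bb (266, 261, 40, 41) w [ 429.2 -202.4] top [ 429.9 -200.8] tri [ 429.5 -201.6   11.7    1.4] min w 38.8 at 54, max 45.3 at -140; top min 36.2 at 54 max 45.1 at -126
  edges len/dir [[19.0, 117.0], [22.0, 175.0], [26.0, 59.0], [14.0, 114.0], [17.0, 161.0], [14.0, 21.0], [20.0, 60.0]]
```

>>> apply_moves(commands=[[-0.1,-0.17,0,0],[-0.1,-0.17,0,0],[-0.1,-0.17,0,0],[-0.1,-0.17,0,0],[0,0,0,-0.037],[0,0,0,-0.037],[0,0,0,-0.037],[0,0,0,0],[0,0,0,0],[0,0,0,0]])

```text
t: 3.87
position: [458.2, 188.5, 222.6]
eef_rot: [0.0, 0.985, 0.17, -0.0]
ft_force: [-0.3, -0.4, -0.2]
opening: 0.998
gripper_force: 0.0
```

Run:
```python
from h import *
np.set_printoptions(precision=1,suppress=True)
g=snap('w3');t=load('t1');print(observe()['position'])
p=proj(g,[[440,188,20]])[0];print(p)
c=stone(g,p,"grey",70);c2=stone(t,(213,318),"grey",30)
v=g["frame"].copy();cv2.drawContours(v,[c],-1,(255,0,0),1);cv2.imwrite("pics/w3c.png",v[:,:,::-1])
for z in(15,20):
  q,a,w,hl=shape(g,c,z);print(cv2.boundingRect(c),q,"min",w.min(),a[w.argmin()],"max",w.max(),a[w.argmax()]-90,"ellipse",cv2.fitEllipse(hl))
print(shape(t,c2,20)[0],tri(g,[cen(c)],t,[cen(c2)]))
```

```text
[458.2 188.8 222.6]
[313.8 227.7]
(292, 195, 47, 66) [438.1 186. ] min 43.27038200537355 10.0 max 67.89025886362441 -148.0 ellipse ((437.92828369140625, 188.11322021484375), (51.395687103271484, 70.8886489868164), 106.20296478271484)
(292, 195, 47, 66) [439.3 186.3] min 42.683771228005796 10.0 max 66.96987118648059 -148.0 ellipse ((439.1510925292969, 188.44007873535156), (50.69892501831055, 69.92761993408203), 106.2029800415039)
[439.5 190.2] [[441.9 184.7  29.2   7.6]]
```

View pics/w3c.png

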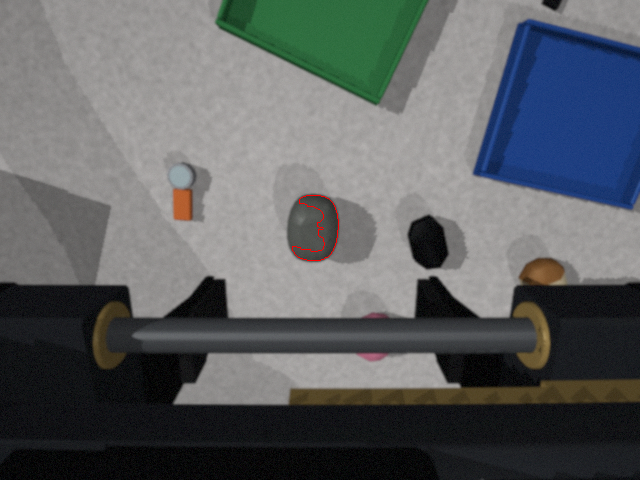

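The cobble spans about (287–339, 194–262), upright in the image, so it lies at about 20° yaw. The mask missed its lit left flank, so I'll loosen the threshold.

```bash
sed -i 's/(V<82)/(V<GV)/; s/^import pickle/import pickle\nGV=95/' h.py
python3 - <<'E'
import h
from h import *
np.set_printoptions(precision=1,suppress=True)
g=load('w3');t=load('t1')
print(g["frame"][228,280:350:4,1])
for gv in(88,95,102):
  h.GV=gv;c=stone(g,(313,228),"grey",45);c2=stone(t,(213,318),"grey",25)
  q,a,w,hl=shape(g,c,19);print(cv2.boundingRect(c),q,"min",w.min(),a[w.argmin()],"max",w.max(),a[w.argmax()]-90,"ellipse",cv2.fitEllipse(hl)[1:])
  print(cv2.boundingRect(c2),shape(t,c2,19)[0],tri(g,[cen(c)],t,[cen(c2)]))
E
```

```text
[157 146  85  84  85  86  84  81  84  82  81  80  71  64  55 111 113 115]
(288, 195, 51, 66) [438.9 188.2] min 49.267027013247656 18.0 max 67.6838049811098 -6.0 ellipse ((51.03976821899414, 71.4098129272461), 104.92585754394531)
(199, 299, 31, 38) [439.9 190.6] [[440.3 187.8  28.5   2.6]]
(288, 194, 51, 67) [438.9 188.4] min 49.37264441761988 18.0 max 68.23848125304949 -176.0 ellipse ((51.94737243652344, 71.40812683105469), 104.86043548583984)
(198, 299, 32, 38) [440.  190.7] [[440.1 189.4  22.5   1.4]]
(288, 194, 51, 68) [438.8 188.3] min 49.50497954077064 18.0 max 68.48642776098825 -152.0 ellipse ((53.163612365722656, 70.53594970703125), 104.58403778076172)
(198, 299, 40, 38) [440.5 182.8] [[439.  186.5   9.9   4.2]]
```

>>> apply_moves(commands=[[-0.074,-0.025,0,0.009],[-0.074,-0.025,0,0],[0,0,0.25,0],[0,0,0.25,0],[0,0,0.25,0],[0,0,0.25,0],[0,0,0.25,0],[0,0,0.25,0],[0,0,0.2,0],[0,0,0.1,0],[0,0,0.03,0],[0,0,0,0]])

```text
t: 4.92
position: [438.6, 189.5, 3.0]
eef_rot: [0.0, 0.987, 0.159, -0.0]
ft_force: [-0.3, -0.4, 1.0]
opening: 0.999
gripper_force: 0.0
```

>>> apply_moves(commands=[[0,0,0,0],[0,0,0,0],[0,0,0,0],[0,0,0,0],[0,0,0,0],[0,0,0,0],[0,0,0,0],[0,0,0,0],[0,0,0,0],[0,0,0,0]], gripper=0.3, newtons=20)

```text
t: 5.75
position: [439.2, 189.5, 3.1]
eef_rot: [-0.0, 0.987, 0.159, 0.0]
ft_force: [-0.8, -0.3, 4.9]
opening: 0.565
gripper_force: 20.0
```

>>> apply_moves(commands=[[0,0,-0.05,0],[0,0,-0.15,0],[0,0,-0.2,0],[0,0,-0.2,0],[0,0,-0.2,0],[0,0,-0.1,0],[0,0,0,0.033],[0,0,0,0.033],[0,0,0,0.033],[0,0,0,0.033],[0,0,0,0],[0,0,0,0]])

```text
t: 6.75
position: [438.8, 189.3, 110.6]
eef_rot: [0.0, 0.999, -0.046, -0.0]
ft_force: [-0.0, 0.3, -1.7]
opening: 0.562
gripper_force: 20.0
```

>>> apply_moves(commands=[[0.1,-0.04,0,0],[0.2,-0.076,0,0],[0.2,-0.076,0,0],[0.2,-0.076,0,0],[0.2,-0.076,0,0],[0.2,-0.076,0,0],[0.2,-0.076,0,0],[0.2,-0.076,0,0],[0.167,-0.061,0,0],[0,0,0,0],[0,0,0,0]])

```text
t: 7.67
position: [645.6, 246.2, 109.8]
eef_rot: [-0.0, 0.999, -0.046, -0.001]
ft_force: [-1.3, 0.1, -1.3]
opening: 0.568
gripper_force: 20.0
```

Run:
```python
from h import *
snap('w4');snap('t4','top')
o=observe();print(o['position'],o['ft_force'],o['opening'])
```

```text
[644.51500337 246.17012439 110.42145802] [ 0.51095777  0.41764518 -1.28513068] 0.5612171322938738
```

View pics/w4.png

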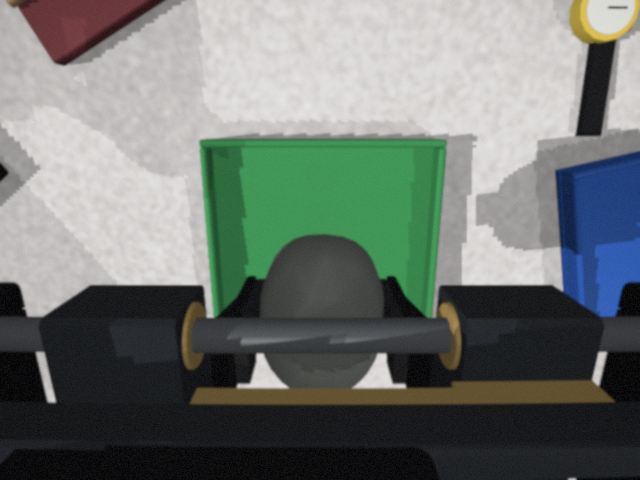

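Cobble is at (322,310), centred between the green tray's walls (205–443), and the far rim is at row 142. Checking the rim height from two views before lowering.

Run:
```python
from h import *
np.set_printoptions(precision=1,suppress=True)
w1,w2,w4,t4=map(load,("w1","w2","w4","t4"))
print("green far rim z20",plane(w4,[(203,142),(445,142)],20))
print("blue near rim tri",tri(w2,[(373,173),(541,152)],w1,[(16,173),(179,151)]))
# inner floor far corner: green floor/wall edges
mt=masks(t4)["green"];q=cv2.approxPolyN(cv2.convexHull(max(blobs(mt,1000),key=cv2.contourArea)),4,ensure_convex=True).reshape(-1,2).astype(float)
P=plane(t4,q,20);print(P,P.mean(0))
pr=proj(w4,P);print(pr)
for i in range(4):
  for c in((203,142),(445,142)):
    if np.hypot(*(pr[i]-c))<25:print("tri",tri(w4,[c],t4,[q[i]]))
cv2.imwrite("pics/w2crop.png",cv2.resize(w2["frame"][90:190,340:560,::-1],None,fx=3.5,fy=3.5))
```

```text
green far rim z20 [[719.9 313.7  20. ]
 [705.6 159.9  20. ]]
blue near rim tri [[ 542.1   55.4   15.8    0.6]
 [ 561.7 -105.1   13.2    0.3]]Traceback (most recent call last):
  File "<stdin>", line 7, in <module>
ValueError: max() iterable argument is empty
```

>>> apply_moves(commands=[[0,0,0.2,0],[0,0,0.2,0],[0,0,0.2,0],[0,0,0.1,0],[0,0,0.05,0],[0,0,0.03,0],[0,0,0,0],[0,0,0,0]])

```text
t: 8.43
position: [646.1, 246.5, 18.8]
eef_rot: [-0.0, 0.999, -0.047, 0.001]
ft_force: [0.4, 1.0, -1.3]
opening: 0.566
gripper_force: 20.0
```

>>> apply_moves(commands=[[0,0,0.03,0],[0,0,0.02,0],[0,0,0.015,0],[0,0,0.01,0],[0,0,0.01,0],[0,0,0,0],[0,0,0,0]])

```text
t: 9.02
position: [645.5, 246.1, 8.3]
eef_rot: [0.0, 0.999, -0.047, 0.0]
ft_force: [-5.0, -2.8, 7.9]
opening: 0.563
gripper_force: 20.0
```

>>> apply_moves(commands=[[0,0,0,0],[0,0,0,0],[0,0,0,0],[0,0,0,0],[0,0,0,0],[0,0,-0.05,0],[0,0,-0.2,0],[0,0,-0.3,0],[0,0,-0.3,0],[0,0,-0.3,0],[0,0,-0.3,0],[0,0,0,0]], gripper=0.8)

```text
t: 10.02
position: [648.3, 248.2, 190.5]
eef_rot: [-0.003, 0.999, -0.047, 0.005]
ft_force: [0.5, 1.5, 0.4]
opening: 0.799
gripper_force: 0.0
```

>>> apply_moves(commands=[[-0.1,0.12,0,0],[-0.19,0.21,0,0],[-0.19,0.21,0,0],[-0.19,0.21,0,0],[-0.19,0.21,0,0],[-0.19,0.21,0,0],[-0.19,0.21,0,0],[-0.147,0.18,0,0],[0,0,0,-0.038],[0,0,0,-0.038],[0,0,0,-0.038],[0,0,0,-0.038]], gripper=1)

```text
t: 11.02
position: [462.0, 75.4, 181.6]
eef_rot: [0.0, 0.981, 0.193, 0.0]
ft_force: [-0.3, -0.7, -0.3]
opening: 1.001
gripper_force: 0.0
```

>>> apply_moves(commands=[[0,0,0,-0.038],[0,0,0,-0.038],[0,0,0,0],[0,0,0,0],[0,0,0,0]])

```text
t: 11.43
position: [462.1, 75.6, 181.3]
eef_rot: [0.0, 0.953, 0.304, 0.0]
ft_force: [0.5, -0.2, 0.1]
opening: 1.0
gripper_force: 0.0
```

```bash
cat >> h.py <<'E'
def yaw():
    q=observe()["eef_rot"];return 2*np.arctan2(q[2],q[1])
def go(x,y,z,deg):
    """twist first, then shifts in the turned axes"""
    p=observe()["position"];a=np.radians(deg);d=np.array([x,y,z])-p
    e=(yaw()-a+np.pi)%(2*np.pi)-np.pi
    print("twist %.3f then tx %.3f ty %.3f tz %.3f"%(e/np.pi,(d[0]*np.cos(a)+d[1]*np.sin(a))/120,(d[0]*np.sin(a)-d[1]*np.cos(a))/120,-d[2]/120),"pos",p.round(1),"yaw %.1f"%np.degrees(yaw()))
E
python3 - <<'E'
from h import *
np.set_printoptions(precision=1,suppress=True)
g=snap('w5');t=snap('t5','top')
p=proj(g,[[463,75.5,15]])[0];print(p)
c=stone(g,p,"black",50);q,a,w,hl=shape(g,c,15);print(cv2.boundingRect(c),q,"min",w.min(),a[w.argmin()],"max",w.max(),a[w.argmax()]-90)
go(463,75.5,2.5,36)
E
```

```text
[320.2 217.4]
(302, 189, 38, 59) [462.4  74.5] min 32.25354180639167 34.0 max 53.18668840774825 -160.0
twist -0.003 then tx 0.006 ty 0.005 tz 1.489 pos [462.   75.5 181.2] yaw 35.5
```

>>> apply_moves(commands=[[0.004,0.005,0.15,0],[0,0,0.25,0],[0,0,0.25,0],[0,0,0.25,0],[0,0,0.25,0],[0,0,0.2,0],[0,0,0.1,0],[0,0,0.04,0],[0,0,0,0],[0,0,0,0]])

```text
t: 12.37
position: [463.7, 75.6, 3.4]
eef_rot: [0.0, 0.952, 0.306, 0.001]
ft_force: [0.1, -0.5, 0.5]
opening: 1.002
gripper_force: 0.0
```

>>> apply_moves(commands=[[0,0,0,0],[0,0,0,0],[0,0,0,0],[0,0,0,0],[0,0,0,0],[0,0,0,0],[0,0,0,0],[0,0,0,0],[0,0,0,0],[0,0,0,0],[0,0,0,0]], gripper=0.15, newtons=15)

```text
t: 13.28
position: [462.7, 75.4, 2.3]
eef_rot: [-0.0, 0.952, 0.306, -0.0]
ft_force: [0.2, 0.5, -0.2]
opening: 0.387
gripper_force: 15.0
```

Run:
```python
from h import *
t=load('t5');v=t["frame"][150:350,130:400,::-1];cv2.imwrite("pics/t5c.png",cv2.resize(v,None,fx=2.9,fy=2.9))
# blue tray: centre and yaw by rim plane
c=max(blobs(masks(t)["blue"],1000),key=cv2.contourArea)
print(cv2.contourArea(c))
```

```text
5812.5
```

View pics/t5c.png

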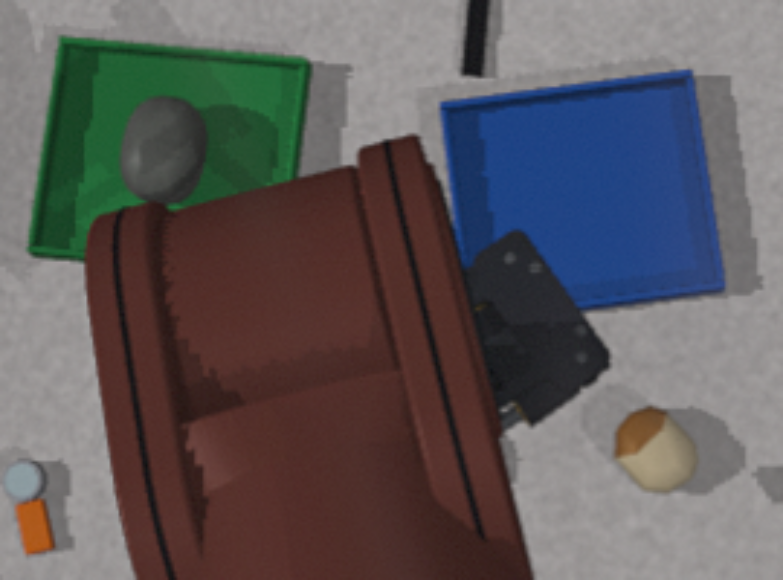

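Cobble sits upright inside the green tray at crop (163,148), and the grip opening of 33.7 mm matches the core. Next: lift, turn and carry to the blue tray.

>>> apply_moves(commands=[[0,0,-0.05,0],[0,0,-0.15,0],[0,0,-0.2,0],[0,0,-0.2,0],[0,0,-0.2,0],[0,0,-0.1,0],[0,0,0,0.039],[0,0,0,0.039],[0,0,0,0.039],[0,0,0,0.039],[0,0,0,0],[0,0,0,0]])

```text
t: 14.28
position: [462.7, 75.4, 110.6]
eef_rot: [-0.0, 0.998, 0.068, 0.0]
ft_force: [-0.2, 0.4, -0.1]
opening: 0.385
gripper_force: 15.0
```

```bash
python3 -c "
from h import *
go(648,11,8,8)"
```

```text
twist -0.001 then tx 1.454 ty 0.746 tz 0.855 pos [462.7  75.4 110.6] yaw 7.8
```

>>> apply_moves(commands=[[0.1,0.05,0,0],[0.2,0.1,0,0],[0.2,0.1,0,0],[0.2,0.1,0,0],[0.2,0.1,0,0],[0.2,0.1,0,0],[0.2,0.1,0,0],[0.154,0.096,0,0],[0,0,0,0],[0,0,0,0]])

```text
t: 15.12
position: [647.8, 8.9, 109.7]
eef_rot: [-0.0, 0.998, 0.067, -0.0]
ft_force: [-0.4, 0.0, -1.8]
opening: 0.387
gripper_force: 15.0
```

Run:
```python
from h import *
np.set_printoptions(precision=1,suppress=True)
g=snap('w6');m=masks(g)["blue"];m[290:]=0
c=max(blobs(m,1000),key=cv2.contourArea);q=cv2.approxPolyDP(cv2.convexHull(c),6,True).reshape(-1,2).astype(float)
print(q);print(plane(g,q,20));go(648,11,8,8)
```

```text
[[464. 186.]
 [455. 285.]
 [233. 289.]
 [232. 184.]]
[[699.6 -80.4  20. ]
 [630.2 -90.4  20. ]
 [606.3  64.9  20. ]
 [680.5  70.9  20. ]]
twist -0.002 then tx 0.010 ty -0.009 tz 0.849 pos [647.    9.7 109.9] yaw 7.7
```

>>> apply_moves(commands=[[0,0,0.1,0],[0,0,0.2,0],[0,0,0.2,0],[0,0,0.15,0],[0,0,0.1,0],[0,0,0.04,0],[0,0,0.02,0],[0,0,0.015,0],[0,0,0.01,0],[0,0,0.005,0],[0,0,0,0],[0,0,0,0]])

```text
t: 16.17
position: [647.9, 9.4, 10.2]
eef_rot: [0.0, 0.998, 0.066, 0.0]
ft_force: [0.3, -0.7, -1.0]
opening: 0.387
gripper_force: 15.0
```

>>> apply_moves(commands=[[0,0,0.01,0],[0,0,0.008,0],[0,0,0.006,0],[0,0,0,0],[0,0,0,0]])

```text
t: 16.58
position: [647.7, 9.4, 7.4]
eef_rot: [0.0, 0.998, 0.066, 0.0]
ft_force: [-2.2, -0.9, 5.4]
opening: 0.39
gripper_force: 15.0
```

>>> apply_moves(commands=[[0,0,0,0],[0,0,0,0],[0,0,0,0],[0,0,0,0],[0,0,-0.05,0],[0,0,-0.2,0],[0,0,-0.3,0],[0,0,-0.3,0],[0,0,-0.3,0],[0,0,-0.3,0],[0,0,0,0],[0,0,0,0]], gripper=0.62)

```text
t: 17.58
position: [648.9, 9.8, 183.9]
eef_rot: [0.0, 0.998, 0.066, 0.003]
ft_force: [0.4, 0.6, -0.6]
opening: 0.619
gripper_force: 0.0
```

```bash
python3 -c "
from h import *
go(459.5,-325,182,8)"
```

```text
twist -0.003 then tx -1.952 ty 2.543 tz 0.016 pos [648.9   9.8 183.9] yaw 7.5
```

>>> apply_moves(commands=[[-0.09,0.12,0,0],[-0.18,0.235,0,0],[-0.18,0.235,0,0],[-0.18,0.235,0,0],[-0.18,0.235,0,0],[-0.18,0.235,0,0],[-0.18,0.235,0,0],[-0.18,0.235,0,0],[-0.18,0.235,0,0],[-0.18,0.235,0,0],[-0.18,0.235,0,0],[-0.062,0.073,0,0]], gripper=1)

```text
t: 18.58
position: [450.8, -329.0, 179.3]
eef_rot: [0.0, 0.998, 0.062, -0.002]
ft_force: [0.3, -0.2, 0.1]
opening: 0.999
gripper_force: 0.0
```

>>> apply_moves(commands=[[0,0,0,-0.037],[0,0,0,-0.037],[0,0,0,0],[0,0,0,0],[0,0,0,0]])

```text
t: 19.0
position: [455.2, -323.3, 180.1]
eef_rot: [-0.0, 0.984, 0.179, -0.0]
ft_force: [1.2, -0.2, 1.3]
opening: 0.999
gripper_force: 0.0
```

Run:
```python
from h import *
np.set_printoptions(precision=1,suppress=True)
g=snap('w7')
p=proj(g,[[459.5,-325,12]])[0];print(p)
c=stone(g,p,"black",45);q,a,w,hl=shape(g,c,12);print(cv2.boundingRect(c),q)
print(np.c_[a,w][::3].round(0).tolist())
ap=cv2.approxPolyDP(hl.reshape(-1,1,2),3,True).reshape(-1,2);e=np.roll(ap,-1,0)-ap
print("edges",np.c_[np.hypot(*e.T),np.degrees(np.arctan2(e[:,1],e[:,0]))%180].round(0).tolist())
x,y=map(int,cen(c));cv2.imwrite("pics/w7c.png",cv2.resize(np.clip(g["frame"][y-60:y+60,x-80:x+80,::-1].astype(int)*2,0,255).astype(np.uint8),None,fx=5,fy=5))
go(q[0],q[1],2.5,22)
```

```text
[323.1 214.2]
(302, 190, 44, 51) [ 458.7 -325.8]
[[-90.0, 45.0], [-84.0, 46.0], [-78.0, 46.0], [-72.0, 45.0], [-66.0, 45.0], [-60.0, 44.0], [-54.0, 43.0], [-48.0, 41.0], [-42.0, 39.0], [-36.0, 41.0], [-30.0, 42.0], [-24.0, 43.0], [-18.0, 44.0], [-12.0, 44.0], [-6.0, 44.0], [0.0, 44.0], [6.0, 42.0], [12.0, 41.0], [18.0, 39.0], [24.0, 39.0], [30.0, 41.0], [36.0, 42.0], [42.0, 43.0], [48.0, 44.0], [54.0, 44.0], [60.0, 44.0], [66.0, 43.0], [72.0, 43.0], [78.0, 43.0], [84.0, 44.0]]
edges [[27.0, 133.0], [22.0, 20.0], [20.0, 74.0], [25.0, 137.0], [23.0, 22.0], [16.0, 70.0]]
twist -0.007 then tx 0.019 ty 0.030 tz 1.481 pos [ 455.3 -323.4  180.3] yaw 20.7
```

View pics/w7c.png

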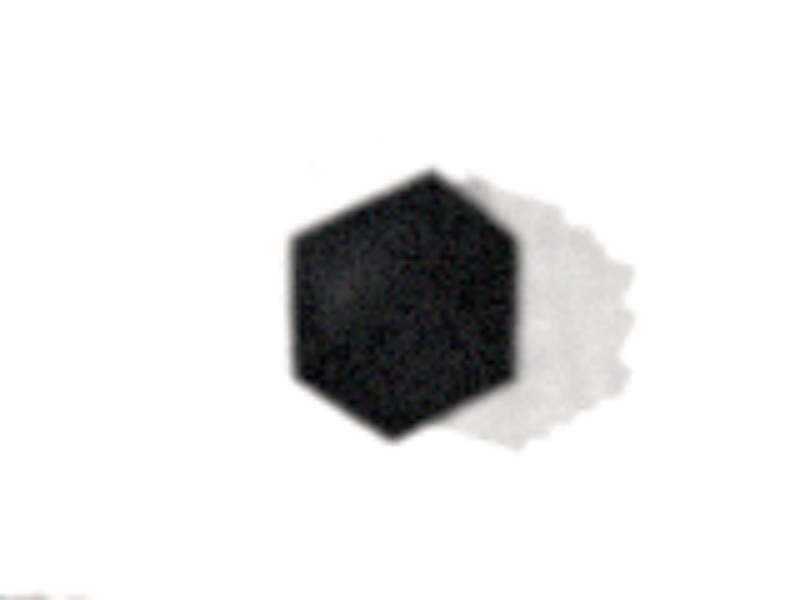

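The crop shows a hexagon with two upright parallel flanks at x≈293 and x≈517, aligned with the tool (yaw 21°), so I'll grip those.

>>> apply_moves(commands=[[0.02,0.022,0.15,0],[0,0,0.25,0],[0,0,0.25,0],[0,0,0.25,0],[0,0,0.25,0],[0,0,0.2,0],[0,0,0.1,0],[0,0,0.035,0],[0,0,0,0],[0,0,0,0]])

```text
t: 19.88
position: [459.3, -325.7, 3.5]
eef_rot: [0.0, 0.984, 0.181, 0.001]
ft_force: [0.4, -0.3, -0.2]
opening: 1.001
gripper_force: 0.0
```

>>> apply_moves(commands=[[0,0,0,0],[0,0,0,0],[0,0,0,0],[0,0,0,0],[0,0,0,0],[0,0,0,0],[0,0,0,0],[0,0,0,0],[0,0,0,0],[0,0,0,0],[0,0,0,0]], gripper=0.2, newtons=15)

```text
t: 20.8
position: [458.5, -325.4, 2.5]
eef_rot: [-0.0, 0.983, 0.181, -0.0]
ft_force: [0.2, -0.1, 0.3]
opening: 0.458
gripper_force: 15.0
```

>>> apply_moves(commands=[[0,0,-0.05,0],[0,0,-0.15,0],[0,0,-0.2,0],[0,0,-0.2,0],[0,0,-0.2,0],[0,0,-0.1,0],[0,0,0,0.036],[0,0,0,0.036],[0,0,0,0],[0,0,0,0],[0,0,0,0]])

```text
t: 21.72
position: [458.3, -325.2, 110.1]
eef_rot: [-0.0, 0.997, 0.071, -0.0]
ft_force: [-0.6, -0.8, -0.7]
opening: 0.457
gripper_force: 15.0
```

```bash
python3 -c "
from h import *
go(594,-37,8,8)
o=observe();print(o['opening'],o['ft_force'])"
```

```text
twist 0.001 then tx 1.454 ty -2.221 tz 0.851 pos [ 458.3 -325.2  110.1] yaw 8.1
0.45692133645107536 [-0.63804527 -0.82227254 -0.71629529]
```

>>> apply_moves(commands=[[0.07,-0.107,0,0],[0.14,-0.214,0,0],[0.14,-0.214,0,0],[0.14,-0.214,0,0],[0.14,-0.214,0,0],[0.14,-0.214,0,0],[0.14,-0.214,0,0],[0.14,-0.214,0,0],[0.14,-0.214,0,0],[0.14,-0.214,0,0],[0.124,-0.188,0,0],[0,0,0,0]])

```text
t: 22.72
position: [596.2, -30.2, 110.4]
eef_rot: [-0.002, 0.997, 0.074, 0.001]
ft_force: [-0.4, -0.4, -1.0]
opening: 0.458
gripper_force: 15.0
```

>>> apply_moves(commands=[[0,0,0,0],[0,0,0,0],[0,0,0,0]])

```text
t: 22.97
position: [594.2, -39.0, 110.2]
eef_rot: [0.0, 0.998, 0.068, -0.0]
ft_force: [-0.7, 0.7, -2.2]
opening: 0.457
gripper_force: 15.0
```

```bash
python3 -c "
from h import *
g=snap('w8');go(594,-37,8,8)
c=stone(g,proj(g,[[647.8,9.5,20]])[0],'black',40);print(cv2.boundingRect(c),shape(g,c,20)[0],shape(g,c,20)[3].min(0),shape(g,c,20)[3].max(0))"
```

```text
twist -0.001 then tx 0.000 ty -0.018 tz 0.852 pos [594.3 -39.1 110.3] yaw 7.8
(231, 114, 54, 80) [648.07039857   8.26650688] [622.2878    -9.997231] [673.84326   26.126547]
```

View pics/w8.png

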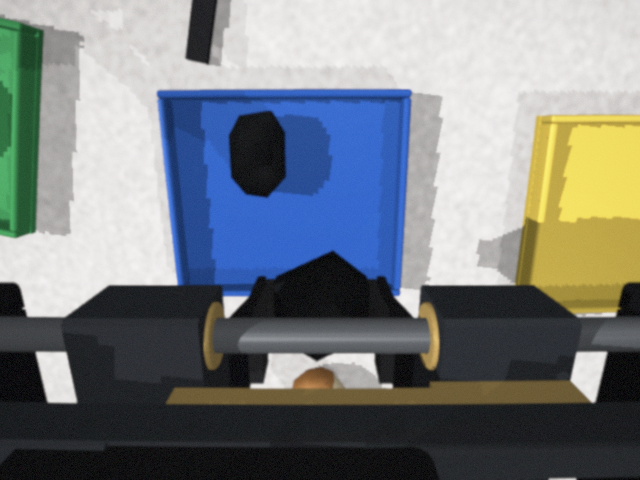

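Core lies flat in the blue tray at (258,154), and the flake is held over the near side at (325,290), clear of it and the walls. Lowering.

>>> apply_moves(commands=[[0,-0.01,0.1,0],[0,0,0.2,0],[0,0,0.2,0],[0,0,0.15,0],[0,0,0.1,0],[0,0,0.04,0],[0,0,0.02,0],[0,0,0.015,0],[0,0,0.01,0],[0,0,0.008,0],[0,0,0,0],[0,0,0,0]])

```text
t: 24.02
position: [594.9, -36.3, 9.9]
eef_rot: [0.0, 0.998, 0.069, 0.0]
ft_force: [-0.2, 0.4, -1.0]
opening: 0.462
gripper_force: 15.0
```

>>> apply_moves(commands=[[0,0,0.008,0],[0,0,0.006,0],[0,0,0,0],[0,0,0,0]])

```text
t: 24.35
position: [594.5, -36.3, 7.6]
eef_rot: [-0.0, 0.998, 0.069, -0.0]
ft_force: [0.3, 1.0, -0.7]
opening: 0.459
gripper_force: 15.0
```

>>> apply_moves(commands=[[0,0,0.006,0],[0,0,0.002,0],[0,0,0,0],[0,0,0,0]])

```text
t: 24.68
position: [594.6, -36.3, 7.4]
eef_rot: [0.0, 0.998, 0.069, 0.0]
ft_force: [-3.6, -0.4, 8.4]
opening: 0.456
gripper_force: 15.0
```

>>> apply_moves(commands=[[0,0,0,0],[0,0,0,0],[0,0,0,0],[0,0,0,0],[0,0,-0.05,0],[0,0,-0.2,0],[0,0,-0.3,0],[0,0,-0.3,0],[0,0,-0.3,0],[0,0,-0.3,0],[0,0,0,0],[0,0,0,0]], gripper=0.65)

```text
t: 25.68
position: [596.0, -36.2, 183.7]
eef_rot: [0.0, 0.998, 0.069, 0.002]
ft_force: [-0.6, 0.2, -0.9]
opening: 0.65
gripper_force: 0.0
```

```bash
python3 -c "
from h import *
go(464,-57,182,8)"
```

```text
twist -0.001 then tx -1.113 ty 0.019 tz 0.014 pos [596.  -36.2 183.7] yaw 7.9
```

>>> apply_moves(commands=[[-0.12,0,0,0],[-0.25,0,0,0],[-0.25,0.02,0,0],[-0.25,0,0,0],[-0.243,0,0,0],[0,0,0,-0.039],[0,0,0,-0.039],[0,0,0,-0.039],[0,0,0,-0.039],[0,0,0,-0.039],[0,0,0,0],[0,0,0,0]], gripper=1)

```text
t: 26.68
position: [462.0, -57.0, 179.8]
eef_rot: [-0.0, 0.931, 0.365, -0.001]
ft_force: [-0.1, 0.4, 0.0]
opening: 0.998
gripper_force: 0.0
```

Run:
```python
from h import *
np.set_printoptions(precision=1,suppress=True)
g=snap('w9')
p=proj(g,[[464,-57,15]])[0];print(p)
c=stone(g,p,"cream",50);q,a,w,hl=shape(g,c,15);print(cv2.boundingRect(c),q,w.min(),a[w.argmin()],w.max(),a[w.argmax()]-90)
ap=cv2.approxPolyDP(hl.reshape(-1,1,2),2,True).reshape(-1,2);e=np.roll(ap,-1,0)-ap
print("edges",np.c_[np.hypot(*e.T),np.degrees(np.arctan2(e[:,1],e[:,0]))%180].round(0).tolist())
x,y=map(int,cen(c));cv2.imwrite("pics/w9c.png",cv2.resize(g["frame"][y-60:y+60,x-80:x+80,::-1],None,fx=5,fy=5))
go(464,-57,2.5,43)
```

```text
[321.5 216.5]
(298, 187, 49, 62) [463.6 -58.2] 41.493991864191855 42.0 54.9489273210946 -124.0
edges [[18.0, 174.0], [29.0, 44.0], [15.0, 89.0], [15.0, 122.0], [9.0, 158.0], [11.0, 9.0], [28.0, 40.0], [9.0, 72.0], [8.0, 101.0], [16.0, 130.0]]
twist -0.001 then tx 0.011 ty 0.011 tz 1.479 pos [462.1 -57.  180. ] yaw 42.7
```

View pics/w9c.png

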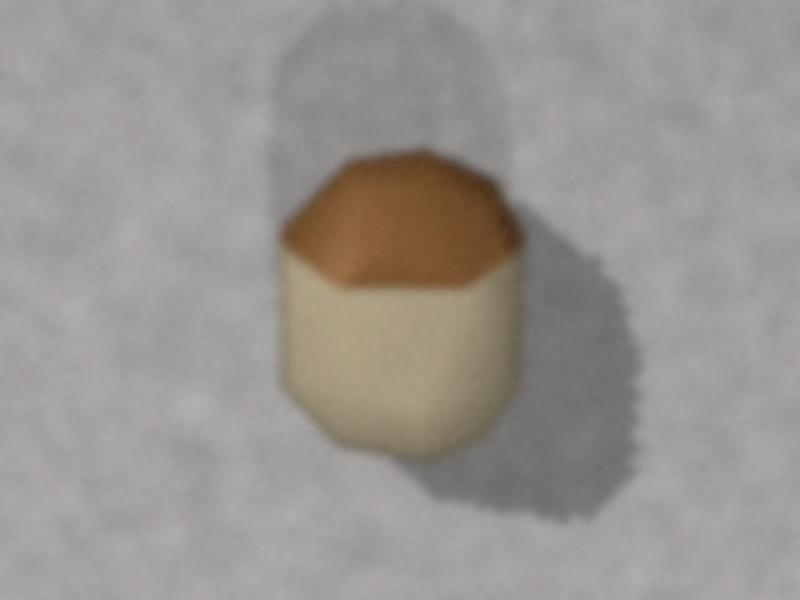

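The nodule's ochre end is at the top, with parallel flanks at x≈283 and x≈522 aligned with the tool (larger, rounded, cream: it is the nodule). Gripping.

>>> apply_moves(commands=[[0.011,0.013,0.15,0],[0,0,0.25,0],[0,0,0.25,0],[0,0,0.25,0],[0,0,0.25,0],[0,0,0.2,0],[0,0,0.1,0],[0,0,0.03,0],[0,0,0,0],[0,0,0,0]])

```text
t: 27.57
position: [465.0, -57.2, 3.5]
eef_rot: [-0.0, 0.931, 0.366, 0.0]
ft_force: [0.7, -0.9, -0.5]
opening: 1.002
gripper_force: 0.0
```

>>> apply_moves(commands=[[0,0,0,0],[0,0,0,0],[0,0,0,0],[0,0,0,0],[0,0,0,0],[0,0,0,0],[0,0,0,0],[0,0,0,0],[0,0,0,0],[0,0,0,0],[0,0,0,0]], gripper=0.2, newtons=15)

```text
t: 28.48
position: [464.5, -57.2, 3.1]
eef_rot: [-0.0, 0.93, 0.366, -0.0]
ft_force: [-0.8, 0.4, 0.7]
opening: 0.48
gripper_force: 15.0
```

>>> apply_moves(commands=[[0,0,-0.05,0],[0,0,-0.15,0],[0,0,-0.2,0],[0,0,-0.2,0],[0,0,-0.2,0],[0,0,-0.1,0],[0,0,0,0.038],[0,0,0,0.038],[0,0,0,0.038],[0,0,0,0.038],[0,0,0,0.038],[0,0,0,0]])

```text
t: 29.48
position: [464.5, -57.2, 111.4]
eef_rot: [0.0, 0.997, 0.074, 0.0]
ft_force: [-0.1, -0.1, -1.3]
opening: 0.478
gripper_force: 15.0
```

Run:
```python
from h import *
g=load("w1");a,b=plane(g,[(276,151),(445,126)],20)
y=(a-b)[:2];print(a,b,np.linalg.norm(y));y/=np.linalg.norm(y);x=np.array([y[1],-y[0]]);yw=np.arctan2(x[1],x[0])
c=(a+b)[:2]/2+70*x;print("wrist centre",c,np.degrees(yw))
c=(c+[641,-261])/2
for s in(1,-1):print(c+s*(30*x+20*y))
go(*(c+30*x+20*y),8,9)
```

```text
[ 561.86925071 -197.95747311   20.        ] [ 584.32374209 -353.33964651   20.        ] 156.9962547210208
wrist centre [ 642.37682514 -265.63676431] 8.222965624754172
[ 668.51946903 -239.23323301]
[ 614.85735611 -287.4035313 ]
twist -0.003 then tx 1.442 ty 1.764 tz 0.862 pos [464.5 -57.2 111.4] yaw 8.5
```

>>> apply_moves(commands=[[0.08,0.1,0,0],[0.17,0.208,0,0],[0.17,0.208,0,0],[0.17,0.208,0,0],[0.17,0.208,0,0],[0.17,0.208,0,0],[0.17,0.208,0,0],[0.17,0.208,0,0],[0.172,0.208,0,0],[0,0,0,0],[0,0,0,0],[0,0,0,0]])

```text
t: 30.48
position: [667.6, -239.3, 110.6]
eef_rot: [-0.001, 0.997, 0.078, -0.0]
ft_force: [0.7, 0.1, -0.9]
opening: 0.483
gripper_force: 15.0
```

Run:
```python
from h import *
np.set_printoptions(precision=1,suppress=True)
g=snap('w10');m=masks(g)["yellow"];m[285:]=0
c=max(blobs(m,1000),key=cv2.contourArea);q=cv2.approxPolyDP(cv2.convexHull(c),6,True).reshape(-1,2).astype(float)
print(q);print(plane(g,q,20));go(668.5,-239,8,9)
```

```text
Traceback (most recent call last):
ValueError: max() iterable argument is empty
```

Run:
```python
from h import *
np.set_printoptions(precision=1,suppress=True)
g=load('w10');h=cv2.cvtColor(g["frame"],cv2.COLOR_RGB2HSV);m=cv2.inRange(h,(20,120,60),(35,255,255));m[285:]=0
c=max(blobs(m,1000),key=cv2.contourArea);q=cv2.approxPolyDP(cv2.convexHull(c),6,True).reshape(-1,2).astype(float)
print(q);print(plane(g,q,20));go(668.5,-239,8,9)
```

```text
[[231. 186.]
 [467. 185.]
 [458. 284.]
 [237. 284.]]
[[ 697.4 -175.8   20. ]
 [ 722.3 -329.5   20. ]
 [ 653.1 -341.2   20. ]
 [ 628.7 -186.4   20. ]]
twist -0.000 then tx 0.007 ty 0.002 tz 0.859 pos [ 667.6 -238.9  111. ] yaw 9.0
```

>>> apply_moves(commands=[[0,0,0.1,0],[0,0,0.2,0],[0,0,0.2,0],[0,0,0.15,0],[0,0,0.1,0],[0,0,0.04,0],[0,0,0.02,0],[0,0,0.015,0],[0,0,0.01,0],[0,0,0.006,0],[0,0,0,0],[0,0,0,0]])

```text
t: 31.53
position: [668.3, -240.1, 10.8]
eef_rot: [0.0, 0.997, 0.077, 0.0]
ft_force: [0.6, -0.6, -0.9]
opening: 0.477
gripper_force: 15.0
```

>>> apply_moves(commands=[[0,0,0.008,0],[0,0,0.006,0],[0,0,0,0],[0,0,0,0]])

```text
t: 31.87
position: [667.9, -239.9, 8.4]
eef_rot: [-0.0, 0.997, 0.077, -0.0]
ft_force: [-0.1, -0.6, 0.0]
opening: 0.481
gripper_force: 15.0
```

>>> apply_moves(commands=[[0,0,0.006,0],[0,0,0.003,0],[0,0,0,0],[0,0,0,0]])

```text
t: 32.2
position: [668.0, -240.0, 8.2]
eef_rot: [0.0, 0.997, 0.077, 0.0]
ft_force: [-2.8, 1.0, 6.5]
opening: 0.484
gripper_force: 15.0
```

>>> apply_moves(commands=[[0,0,0,0],[0,0,0,0],[0,0,0,0],[0,0,0,0],[0,0,-0.05,0],[0,0,-0.2,0],[0,0,-0.3,0],[0,0,-0.3,0],[0,0,-0.3,0],[0,0,-0.3,0],[0,0,0,0],[0,0,0,0]], gripper=0.66)

```text
t: 33.2
position: [669.5, -240.3, 185.1]
eef_rot: [0.001, 0.997, 0.077, 0.003]
ft_force: [-0.5, -1.0, -0.8]
opening: 0.654
gripper_force: 0.0
```

```bash
python3 -c "
from h import *
go(429.5,-201.5,182,9)"
```

```text
twist -0.001 then tx -1.925 ty -0.632 tz 0.026 pos [ 669.5 -240.3  185.1] yaw 8.8
```

>>> apply_moves(commands=[[-0.125,-0.042,0,0],[-0.25,-0.082,0,0],[-0.25,-0.082,0,0],[-0.25,-0.082,0,0],[-0.25,-0.082,0,0],[-0.25,-0.082,0,0],[-0.25,-0.082,0,0],[-0.29,-0.098,0,0],[0,0,0,-0.038],[0,0,0,-0.038],[0,0,0,-0.038],[0,0,0,-0.038]], gripper=1)

```text
t: 34.2
position: [428.4, -200.0, 180.6]
eef_rot: [-0.0, 0.95, 0.313, -0.0]
ft_force: [1.3, 0.5, -0.5]
opening: 0.998
gripper_force: 0.0
```

>>> apply_moves(commands=[[0,0,0,-0.038],[0,0,0,-0.038],[0,0,0,-0.038],[0,0,0,0],[0,0,0,0],[0,0,0,0]])

```text
t: 34.7
position: [429.0, -200.0, 180.9]
eef_rot: [-0.0, 0.881, 0.473, -0.0]
ft_force: [0.3, -0.3, 0.3]
opening: 1.0
gripper_force: 0.0
```

Run:
```python
from h import *
np.set_printoptions(precision=1,suppress=True)
g=snap('w11')
p=proj(g,[[429.5,-201.5,13]])[0];print(p)
c=stone(g,p,"cream",50);q,a,w,hl=shape(g,c,13);print(cv2.boundingRect(c),q,w.min(),a[w.argmin()],w.max(),a[w.argmax()]-90)
ap=cv2.approxPolyDP(hl.reshape(-1,1,2),2,True).reshape(-1,2);e=np.roll(ap,-1,0)-ap
print("edges",np.c_[np.hypot(*e.T),np.degrees(np.arctan2(e[:,1],e[:,0]))%180].round(0).tolist())
x,y=map(int,cen(c));cv2.imwrite("pics/w11c.png",cv2.resize(g["frame"][y-60:y+60,x-80:x+80,::-1],None,fx=5,fy=5))
go(429.5,-201.5,2.5,57)
```

```text
[321.5 218.3]
(302, 193, 41, 52) [ 429.1 -202.6] 35.32213221250112 56.0 46.84097903766397 -134.0
edges [[21.0, 173.0], [25.0, 56.0], [15.0, 100.0], [14.0, 154.0], [13.0, 7.0], [25.0, 55.0], [19.0, 113.0]]
twist -0.003 then tx -0.008 ty 0.009 tz 1.488 pos [ 429.1 -200.1  181.1] yaw 56.5
```

View pics/w11c.png

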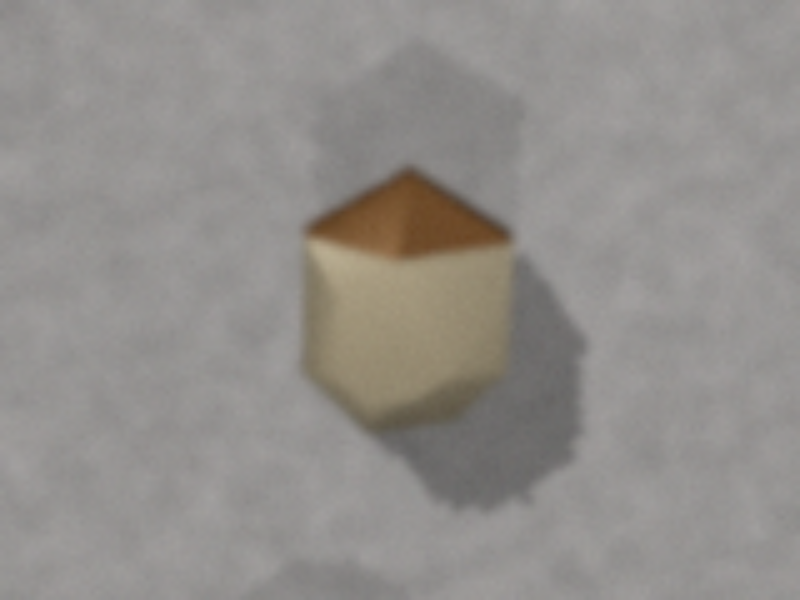

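The chip's ochre end is at the top, with flanks at x≈305 and x≈510 parallel to the tool's x. Gripping.

>>> apply_moves(commands=[[-0.008,0.012,0.15,0],[0,0,0.25,0],[0,0,0.25,0],[0,0,0.25,0],[0,0,0.25,0],[0,0,0.2,0],[0,0,0.1,0],[0,0,0.038,0],[0,0,0,0],[0,0,0,0]])

```text
t: 35.58
position: [430.3, -201.8, 3.3]
eef_rot: [0.0, 0.88, 0.474, 0.0]
ft_force: [-0.1, -0.5, -0.4]
opening: 0.998
gripper_force: 0.0
```

>>> apply_moves(commands=[[0,0,0,0],[0,0,0,0],[0,0,0,0],[0,0,0,0],[0,0,0,0],[0,0,0,0],[0,0,0,0],[0,0,0,0],[0,0,0,0],[0,0,0,0],[0,0,0,0]], gripper=0.15, newtons=15)

```text
t: 36.5
position: [429.9, -201.7, 2.8]
eef_rot: [-0.0, 0.88, 0.475, -0.0]
ft_force: [0.3, 0.4, -0.0]
opening: 0.413
gripper_force: 14.9
```

>>> apply_moves(commands=[[0,0,-0.05,0],[0,0,-0.15,0],[0,0,-0.2,0],[0,0,-0.2,0],[0,0,-0.2,0],[0,0,-0.1,0],[0,0,0,0.038],[0,0,0,0.038],[0,0,0,0.038],[0,0,0,0.038],[0,0,0,0.038],[0,0,0,0.038]])

```text
t: 37.5
position: [429.9, -201.7, 111.2]
eef_rot: [0.0, 0.991, 0.133, 0.0]
ft_force: [0.4, 0.2, -0.3]
opening: 0.41
gripper_force: 14.9
```

>>> apply_moves(commands=[[0,0,0,0.036],[0,0,0,0],[0,0,0,0]])

```text
t: 37.75
position: [430.0, -201.6, 111.1]
eef_rot: [-0.0, 0.997, 0.082, 0.0]
ft_force: [0.5, 0.1, -0.5]
opening: 0.412
gripper_force: 14.9
```

```bash
python3 -c "
from h import *
go(615,-287,8,9)"
```

```text
twist 0.002 then tx 1.412 ty 0.944 tz 0.859 pos [ 430.  -201.6  111.1] yaw 9.4
```

>>> apply_moves(commands=[[0.1,0.07,0,0],[0.2,0.133,0,0],[0.2,0.133,0,0],[0.2,0.133,0,0],[0.2,0.133,0,0],[0.2,0.133,0,0],[0.2,0.133,0,0],[0.105,0.076,0,0],[0,0,0,0],[0,0,0,0],[0,0,0,0]])

```text
t: 38.67
position: [613.7, -286.3, 110.6]
eef_rot: [-0.0, 0.997, 0.081, -0.0]
ft_force: [0.0, -0.0, -0.1]
opening: 0.413
gripper_force: 14.9
```

```bash
python3 -c "
from h import *
g=snap('w12');go(615,-287,8,9)
c=stone(g,proj(g,[[668,-240,20]])[0],'cream',45);print(proj(g,[[668,-240,20]])[0],cv2.boundingRect(c))"
```

```text
twist 0.001 then tx 0.011 ty 0.007 tz 0.857 pos [ 613.6 -286.4  110.8] yaw 9.2
[261.53826372 152.1269511 ] (216, 107, 90, 90)
```

View pics/w12.png

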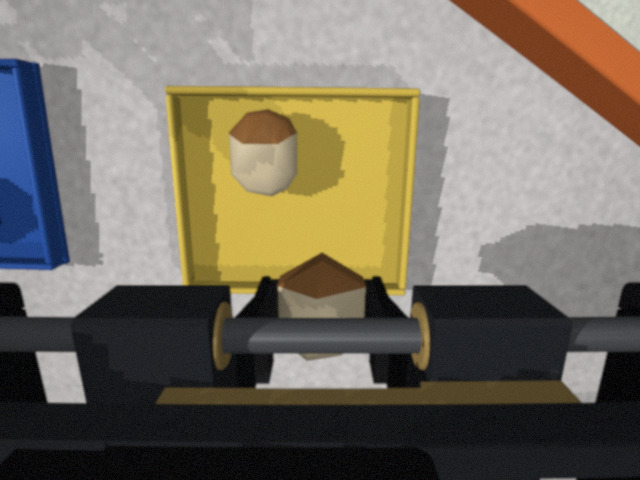

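The nodule lies flat at (264,152) and the chip is held at (321,295), clear of it. Lowering.

>>> apply_moves(commands=[[0.005,0,0.1,0],[0,0,0.2,0],[0,0,0.2,0],[0,0,0.15,0],[0,0,0.1,0],[0,0,0.04,0],[0,0,0.02,0],[0,0,0.015,0],[0,0,0.01,0],[0,0,0.008,0],[0,0,0,0],[0,0,0,0]])

```text
t: 39.72
position: [615.3, -286.8, 10.3]
eef_rot: [0.0, 0.997, 0.08, 0.0]
ft_force: [-0.9, 0.1, -0.3]
opening: 0.412
gripper_force: 14.9
```

>>> apply_moves(commands=[[0,0,0.008,0],[0,0,0.006,0],[0,0,0.003,0],[0,0,0,0],[0,0,0,0]])

```text
t: 40.13
position: [615.1, -286.7, 7.9]
eef_rot: [0.0, 0.997, 0.08, 0.0]
ft_force: [-1.0, 0.4, 3.9]
opening: 0.411
gripper_force: 14.9
```

>>> apply_moves(commands=[[0,0,0,0],[0,0,0,0],[0,0,0,0],[0,0,0,0],[0,0,-0.05,0],[0,0,-0.2,0],[0,0,-0.3,0],[0,0,-0.3,0],[0,0,-0.3,0],[0,0,-0.3,0],[0,0,-0.1,0],[0,0,0,0]], gripper=0.6)

```text
t: 41.13
position: [617.1, -287.3, 199.1]
eef_rot: [0.002, 0.997, 0.08, 0.003]
ft_force: [0.2, -0.2, 0.4]
opening: 0.598
gripper_force: 0.0
```

>>> apply_moves(commands=[[-0.3,0,0,0],[-0.3,0,0,0],[-0.3,0,0,0],[-0.2,0,0,0],[0,0,0,0],[0,0,0,0],[0,0,0,0],[0,0,0,0]])

```text
t: 41.8
position: [485.6, -306.9, 193.2]
eef_rot: [-0.0, 0.997, 0.081, 0.0]
ft_force: [-0.6, -0.4, 0.8]
opening: 0.596
gripper_force: 0.0
```

```bash
python3 -c "
from h import *
snap('s13','scene');g=snap('w13');t=snap('t13','top')
a=cv2.resize(load('s13')['frame'][150:420,150:480],(396,324));b=cv2.resize(t['frame'][140:410,100:430],(396,324));w=cv2.resize(g['frame'][:290],(396,250))
v=np.zeros((580,792,3),np.uint8);v[:324,:396]=a;v[:324,396:]=b;v[324:574,:396]=w;cv2.imwrite('pics/f.png',v[:,:,::-1]);print(observe()['position'],observe()['gripper_force'])"
```

```text
[ 485.503262   -307.03315401  193.20459429] 0.0
```

View pics/f.png

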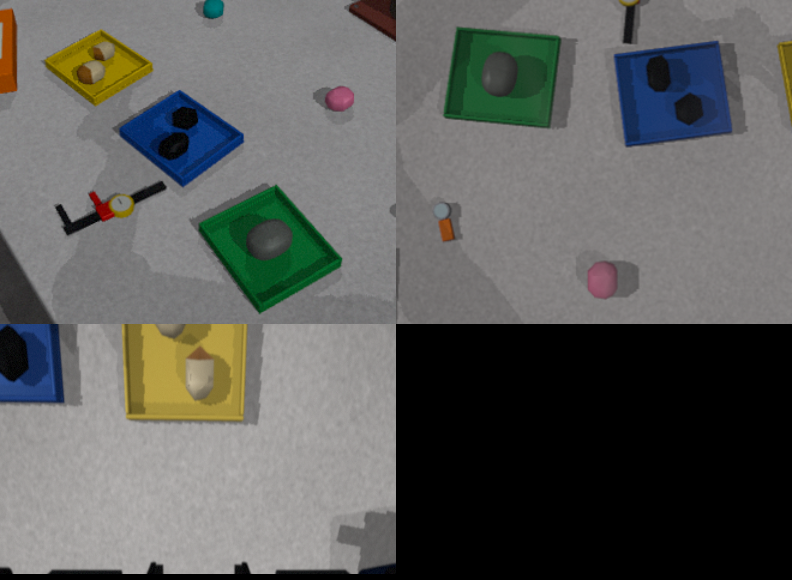

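All five stones lie flat and apart in their trays: cobble in green, both black flints in blue, both cream flints in yellow. The loupe and caliper have not moved, and the gripper is empty.

```bash
python3 -c "
from plant import job_done
print(job_done())"
```

```text
the job is handed in; nothing more can be done
None
```

The job is handed in: the cobble went into the green tray first, then both black flints into the blue tray and both cream flints into the yellow, each set down flat and apart, with the loupe and caliper untouched and the gripper empty.

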